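# Put the hand stamps and the ink pad away after the poster workshop

## Task

Tidy up the stamping kit: stand each of the four wooden hand stamps, rubber face down, in the rack well that fits its shape and size (round ones in the rack with round wells, square ones in the rack with square wells, large in large and small in small), and stack the loose ink-pad case on the fixed one so that both its lugs drop into the matching pockets and it sits fully down. Do not tip any stamp over on the way, and leave the mug where it stands.

Things in the scene. Friction and masses are not known exactly. Their poses are not given: they have to be found in the camera images.
- round_large: Large round hand stamp, block 54 mm in diameter, about 90 g. Black rubber face 4 mm, wooden block 12 mm, then a turned dark wooden handle on the centre line: 28 mm thick from 34 to 56 mm above the underside, the whole stamp is 64 mm tall. Origin: centre of the underside; z up when it stands on its rubber face.
- round_small: Small round hand stamp, block 32 mm in diameter, about 50 g. Black rubber face 4 mm, wooden block 12 mm, then a turned dark wooden handle on the centre line: 28 mm thick from 34 to 56 mm above the underside, the whole stamp is 64 mm tall. Origin: centre of the underside; z up when it stands on its rubber face.
- square_large: Large square hand stamp, block 54 by 54 mm with sides along its x and y, about 100 g. Black rubber face 4 mm, wooden block 12 mm, then a turned dark wooden handle on the centre line: 28 mm thick from 34 to 56 mm above the underside, the whole stamp is 64 mm tall. Origin: centre of the underside; z up when it stands on its rubber face.
- square_small: Small square hand stamp, block 32 by 32 mm with sides along its x and y, about 50 g. Black rubber face 4 mm, wooden block 12 mm, then a turned dark wooden handle on the centre line: 28 mm thick from 34 to 56 mm above the underside, the whole stamp is 64 mm tall. Origin: centre of the underside; z up when it stands on its rubber face.
- pad_upper: Loose grey ink-pad case, paper label on top, steel bar near its +y end; 52 (x) x 84 (y) x 24 mm high, 100 g, on two lugs 5 mm high (top at 29 mm): wide lug 30 (x) x 10 (y) mm at y = +27 mm, narrow lug 14 x 10 mm at y = -27 mm. Origin: centre of the case, level with the lugs' undersides; z up. Starts within 0.4 rad of its +y end pointing to the robot's left.
- pad_base: Fixed grey lower ink-pad case, 52 (x) x 84 (y) x 26 mm high, with two pockets 8 mm deep in its top: wide one 35 (x) x 15 (y) mm at y = +27 mm, narrow one 19 x 15 mm at y = -27 mm. Stacked, both cases' axes agree, faces meet and the upper origin is 21 mm above this one's. Origin: centre of underside; z up. In one of three places, yaw within 0.3 rad.
- rack_round: Fixed plywood block, 90 mm (x) by 150 mm (y) by 20 mm high, with two open round wells 12 mm deep in its top (well floor 8 mm above the table). Large well 72 mm in diameter centred at y = -29 mm, small well 50 mm in diameter centred at y = +40 mm, both at x = 0. Origin: centre of the block's underside, on the table; z up. In one of three places, yaw within 0.3 rad.
- rack_square: Fixed plywood block, 90 mm (x) by 150 mm (y) by 20 mm high, with two open square wells 12 mm deep in its top (well floor 8 mm above the table). Large well 72 by 72 mm centred at y = +29 mm, small well 50 by 50 mm centred at y = -40 mm, both at x = 0, sides along the block's x and y. Origin: centre of the block's underside, on the table; z up. In one of three places, yaw within 0.3 rad.
- mug: Bystander, loose: blue ceramic mug, 76 mm across, 85 mm high, handle at its +y side, standing to the left (+y) of the racks. Origin: centre of its underside. Leave it alone.
Mind the look-alikes: they are no part of the job. Leave any turquoise or yellow look-alike of the square_small alone. What is shaped like the square_large but red is not meant.

How it is judged:
By the outcome, as a careful person would: the job done as asked, in the order asked, and still so for the second after the job is handed in, with the robot touching nothing.
It also fails if it takes over 120 s, if anything falls off the work surface, if the arm or the gripper's body presses on something with over 40 N, if the wrist force passes 120 N, or if a joint passes its speed limit or range.

## Robot

A 7-joint arm with a two-finger parallel gripper is mounted at the origin on the work surface. World frame = base frame: x ahead of the robot, y to its left, z up, the work surface at z = 0. Lengths are in m, angles in degrees, forces in N, time in s.
With the tool pointing down it reaches from about 0.35 to 0.9 m from the base axis. Payload 19.9 kg.
Tool frame: the origin (TCP) lies at the very end of the fingers, on their centre line; the grasp point (between the pads) lies 19 mm behind it; z points along the fingers, y is the line along which they close (so a half turn about z gives the same grasp; the last joint's range is limited). The gripper opens to 94 mm and grips with 3 to 60 N. Pads are 16 mm wide; open, the fingers measure 119 mm over their backs; the gripper's body (75 mm by 177 mm) begins 78 mm behind the grasp point.
Start: joints at [-73.081, 23.915, -0.59, 92.452, 0.269, 63.638, -3.037], TCP at [0.207, 0.59, 0.205] pointing down, gripper open.
Joint ranges: [-161.28, 161.28], [-22.2, 115.67], [-73.04, 71.86], [3.21, 147.25], [-68.34, 248.33], [10.77, 114.83], [-161.83, 161.83]. Speed limits (degrees/s): [108.29, 108.29, 136.94, 136.94, 172.46, 172.46, 172.46].

## Interface

Orientations are given as a 3x3 rotation matrix whose columns are the frame's x, y, z axes.
In Python, from plant import arm, eyes, nets gives the robot as it stands. The module is installed in compiled form; this text tells all that it offers.
- The arm moves only by the tool arm_command, never from a script. Its argument "rows" is a list of rows, each a list of 3 entries, a list of its own where there are three numbers: the shift along the tool's x, y, z in units of 0.4 m (1.0 is 0.4 m), then the turn, a rotation vector about the tool's x, y, z in units of 180 degrees (1.0 is 180 degrees), then the closure, from 0 (fully open) to 1 (shut). A call has 1 to 20 rows; each row shifts and turns the commanded pose from where the row before left it, along the tool's axes as they then stand; what a row does not reach is not made up. A row lasts 1/8 s, in which the tool goes at most 62.5 mm and 10.7 degrees, less where a joint would pass 70% of its speed; a pose out of reach is approached as far as the arm can. A call with a number of a shift or a turn outside -1 to 1 is refused whole. A call with a gripper value outside its range is refused whole. The fingers move at their own pace and stop on an object; the grip force is fixed at half the most. Time passes only in rows, so rows that do not move let the fingers close. It gives the time, the measured TCP pose, the force, the opening and the grip force at its end, in the units of the state.
- arm.get_obs(): the state, without advancing time (a new reading comes with each control period).
- eyes.get_image(name): name is "side" or "top" or "wrist"; returns the picture (400x640x3 uint8, blue, green, red); there is no depth.
- eyes.calibration(name): a dict with "K" (3x3 intrinsics, pixels), "position" and "rotation" of the camera in the world. Camera axes: x right, y down, z forward; pixel columns grow to the right and rows downward; lengths in m; the calibration is good to about 2 mm. A picture is of the moment at which its call begins: read the wrist's pose just before it. calibration takes no time and is no camera call; for the wrist camera it gives the pose at the moment of the call.
- arm.close_job(): hands the job in; it is judged then, once.
Trained networks look in the newest picture that a camera, given by its name, has taken for a name from the list of things; names that differ only in an ending like _2 or _b are one class to them, and where a whole thing is asked for, a point or a joint stands for the part that bears it (a point fixed in the world has none). Each returns a list of dicts, best first, with "conf" (0 to 1); they miss things now and then, are a little off and sometimes report something else, mostly with a low value. They report only what shows in the picture. A call takes as long as a camera call. They do not tell look-alikes from the thing itself.
- nets.search_frame(camera, name): "box" ([centre column, centre row, width, height] in pixels, round what is visible of it).
- nets.regions_of(camera, name): "mask" (400x640 bool, what is visible of it) and "box" ([centre column, centre row, width, height] in pixels, round what is visible of it).
- nets.mark_of(camera, name): "uv" ([column, row] in pixels: a listed point, or the origin of a listed thing).
The state is a dict: "clock": time; "joint_pos": joint angles; "qvel": joint speeds; "joint_torque": joint torques, N m; "position": TCP position; "tool_rot": TCP orientation; "force": force on the tool from outside, world axes, zero at the start; "ft_torque": the same for the moment, N m; "grip_width": finger opening in m; "finger_force": force on a finger pad.
Only numpy, scipy, OpenCV 4.12 (cv2) and the standard library are available. Lean on these libraries where they do the work, as an engineer would, in place of code of your own. Each camera call takes 0.05 s, during which the arm holds its last target. There are 200 camera calls.

## Working session

There is one attempt and no reset: what is moved stays moved. The work goes in short steps, Python scripts to look and compute and a tool call to move; the robot and the scene stay as the last step left them, time stands still between calls to the robot, and variables do not carry over. Pictures are saved under pics/ and viewed, at most 14 in all, crops included, and the job is handed in when it is done.

Besides the shell and the picture viewer there is one more tool, called after "Request:" as name([rows], argument=value, ...), one row to a line, values as JSON. arm_command: Moves the arm, as the interface text tells. Shifts and turns lie within -1 to 1; 1 stands for 0.4 m of shift or 180 degrees of turn. Its arguments: {"type":"object","properties":{"rows":{"type":"array"}},"required":["rows"]}

```bash
mkdir -p pics; ls
python3 - <<'E'
from plant import arm,eyes,nets
import cv2
o=arm.get_obs();print(o)
for n in("top","side"):
    cv2.imwrite(f"pics/{n}0.png",eyes.get_image(n));c=eyes.calibration(n);print(n,c)
print(arm.get_obs()["clock"])
E
```

```text
pics
{'clock': 0.0, 'joint_pos': array([-73.08091944,  23.94995078,  -0.5922375 ,  92.48545119,
         0.27018256,  63.63792459,  -3.03592317]), 'qvel': array([ 0.03118316, -0.02739031, -0.08470599, -0.10789361, -0.03900889,
       -0.04381516,  0.03489192]), 'joint_torque': array([-4.90994971e-04, -8.51249456e+01,  6.38146475e-01, -4.25980747e+01,
       -4.88607713e-02,  1.87416631e-02,  1.16279684e-04]), 'position': array([0.2064108 , 0.58952794, 0.20480485]), 'tool_rot': array([[-9.43838581e-01,  3.30406760e-01, -3.25946382e-04],
       [ 3.30406907e-01,  9.43837806e-01, -1.21284220e-03],
       [-9.30907426e-05, -1.25242219e-03, -9.99999211e-01]]), 'force': array([-0.09006309, -0.20449168,  0.89777664]), 'ft_torque': array([-0.02523571,  0.01339728,  0.01923691]), 'finger_force': 0.0, 'grip_width': 0.09440618555525307}
top {'K': array([[364.50762313,   0.        , 318.81461441],
       [  0.        , 364.50762313, 193.1499327 ],
       [  0.        ,   0.        ,   1.        ]]), 'position': array([0.37562141, 0.0630816 , 0.86534318]), 'rotation': array([[-0.00844716, -0.98944512,  0.14466166],
       [-0.99996198,  0.00804513, -0.00336384],
       [ 0.00216451, -0.14468458, -0.98947546]])}
side {'K': array([[398.92537295,   0.        , 314.27866759],
       [  0.        , 398.92537295, 198.17965445],
       [  0.        ,   0.        ,   1.        ]]), 'position': array([ 0.35888265, -0.6149778 ,  0.6929669 ]), 'rotation': array([[ 0.97823455, -0.13993816,  0.15321384],
       [-0.20723356, -0.69642213,  0.68705929],
       [ 0.0105557 , -0.70385619, -0.71026407]])}
0.1
```

View pics/top0.png

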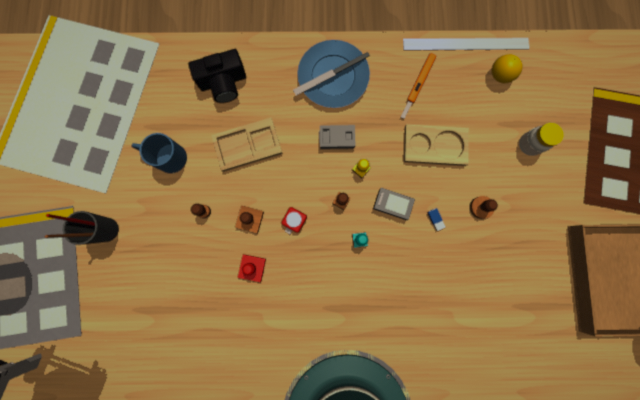

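View pics/side0.png

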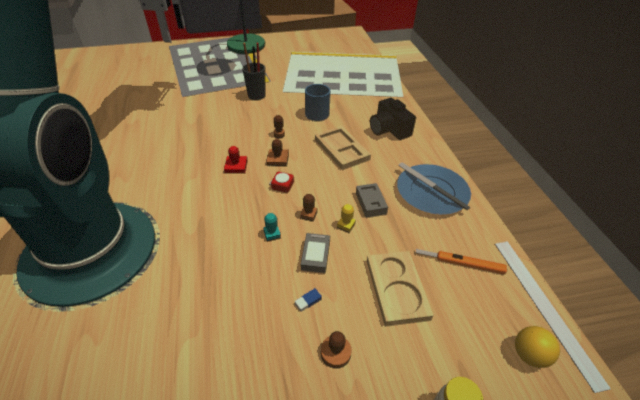

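```bash
cat > h.py <<'E'
from plant import arm,eyes,nets
import cv2, numpy as np
def ray(cam,uv,z,c=None):
    c=c or eyes.calibration(cam);K,R,p=c["K"],c["rotation"],c["position"]
    d=R@np.linalg.solve(K,np.array([uv[0],uv[1],1.]));return p+d*(z-p[2])/d[2]
def proj(cam,P,c=None):
    c=c or eyes.calibration(cam);q=c["K"]@(c["rotation"].T@(np.asarray(P,float)-c["position"]).T)
    return (q[:2]/q[2]).T
E
python3 - <<'E'
from h import *
np.set_printoptions(precision=3,suppress=True)
names="round_large round_small square_large square_small pad_upper pad_base rack_round rack_square mug".split()
eyes.get_image("top")
for n in names:
    for r in nets.mark_of("top",n):
        if r["conf"]>.2: print(n,"top",round(r["conf"],2),np.array(r["uv"]),ray("top",r["uv"],0)[:2])
eyes.get_image("side")
for n in names:
    for r in nets.mark_of("side",n):
        if r["conf"]>.2: print(n,"side",round(r["conf"],2),np.array(r["uv"]),ray("side",r["uv"],0)[:2])
print(arm.get_obs()["clock"])
E
```

```text
round_large top 0.55 [478.3 205.7] [ 0.469 -0.321]
round_large top 0.48 [248.9 216. ] [0.449 0.227]
round_small top 0.61 [205.8 209.7] [0.464 0.33 ]
round_small top 0.45 [168.8 158.5] [0.59  0.424]
square_large top 0.82 [253.2 267. ] [0.33  0.214]
square_large top 0.67 [249.8 218. ] [0.444 0.225]
square_small top 0.79 [357.8 240.1] [ 0.39  -0.031]
square_small top 0.74 [339.2 200.6] [0.484 0.012]
square_small top 0.54 [358.2 168.8] [ 0.561 -0.036]
square_small top 0.37 [246.6 143.1] [0.627 0.236]
pad_upper top 0.96 [391.6 204.3] [ 0.474 -0.114]
pad_base top 0.55 [334.6 139.5] [0.635 0.02 ]
rack_round top 0.91 [437.7 144.9] [ 0.619 -0.232]
rack_square top 0.97 [246.8 142.3] [0.629 0.235]
mug top 0.62 [169.  157.4] [0.593 0.424]
round_large side 0.59 [335.2 351.1] [ 0.466 -0.325]
round_small side 0.78 [278.7 136.9] [0.459 0.319]
round_small side 0.75 [346.9 149.3] [0.637 0.225]
square_large side 0.87 [234.3 168.3] [0.325 0.205]
square_large side 0.57 [276.1 161.1] [0.437 0.213]
square_small side 0.88 [346.4 226.6] [ 0.561 -0.049]
square_small side 0.68 [305.2 214.7] [0.476 0.006]
pad_base side 0.98 [369.2 202.3] [0.636 0.015]
pad_base side 0.38 [277.6 159.6] [0.442 0.218]
rack_round side 0.96 [395.3 287.4] [ 0.616 -0.223]
rack_square side 0.75 [342.1 149.9] [0.623 0.225]
mug side 0.87 [316.3 109. ] [0.596 0.44 ]
1.1
```

The top view shows, in order of pixels:
- **Brown stamps:** square_large (250,218), round_large (484,207), and two small ones at (201,211) and (342,200).
- **Look-alikes:** red square (252,268), red box (294,219), yellow (362,168), turquoise (360,240).
- **Pads and racks:** loose pad (394,204), base (338,138), square rack (248,145), round rack (437,145).

The side view agrees. Next I take a close crop to confirm the choices, and fit the boxes.

```bash
cat >> h.py <<'E'
from scipy.optimize import minimize
def box(w,d,z0,z1): return np.array([[sx*w/2,sy*d/2,z] for sx in(-1,1) for sy in(-1,1) for z in(z0,z1)])
def place(V,x,y,a):
    c,s=np.cos(a),np.sin(a);return V@np.array([[c,s,0],[-s,c,0],[0,0,1]])+[x,y,0]
def fit(obs,V,p0):   # obs: list of (cam,calib,mask)
    def cost(p):
        t=0
        for cam,c,m in obs:
            h=cv2.convexHull(np.float32(proj(cam,place(V,*p),c)));im=np.zeros((1600,2560),np.uint8)
            cv2.fillConvexPoly(im,np.int32(np.round(h*4+1.5)),1)
            M=cv2.resize(m.astype(np.uint8),(2560,1600),interpolation=0)
            t+=1-(im&M).sum()/(im|M).sum()
        return t/len(obs)
    best=min((minimize(cost,[p0[0],p0[1],a],method="Nelder-Mead",options=dict(initial_simplex=np.array([p0[0],p0[1],a])+np.array([[0,0,0],[.01,0,0],[0,.01,0],[0,0,.1]]),xatol=1e-4,maxiter=70)) for a in p0[2]),key=lambda r:r.fun)
    return best.x,best.fun
E
python3 - <<'E'
from h import *
np.set_printoptions(precision=4,suppress=True)
B=dict(pad_upper=(box(.052,.084,0,.029),(.474,-.11,[-.2,.2])),pad_base=(box(.052,.084,0,.026),(.636,.018,[0])),
 rack_round=(box(.09,.15,0,.02),(.618,-.228,[0])),rack_square=(box(.09,.15,0,.02),(.627,.23,[0.1])))
im=eyes.get_image("top")
r={n:nets.regions_of("top",n) for n in B};eyes.get_image("side");s={n:nets.regions_of("side",n) for n in B}
ct,cs=eyes.calibration("top"),eyes.calibration("side")
for n,(V,p0) in B.items():
    for tag,o in(("t",[("top",ct,q["mask"]) for q in r[n][:1]]),("s",[("side",cs,q["mask"]) for q in s[n][:1]])):
        if o: print(n,tag,*fit(o,V,p0))
a=cv2.resize(im[185:260,180:380],(800,300),interpolation=2);b=cv2.resize(im[120:195,210:410],(800,300),interpolation=2)
cv2.imwrite("pics/c1.png",np.vstack([a,b]))
E
```

```text
pad_upper t [ 0.4728 -0.1137 -0.352 ] 0.04152812648435911
pad_upper s [ 0.4751 -0.1144 -0.3458] 0.08137528998869792
pad_base t [0.637  0.017  0.0047] 0.05748865355521937
pad_base s [ 0.6381  0.0103 -0.0026] 0.03731621762818116
rack_round t [ 0.6163 -0.2213 -0.0666] 0.030745918467103284
rack_round s [ 0.6166 -0.2272 -0.0631] 0.018907263525554163
rack_square t [0.6214 0.2336 0.2929] 0.04125801464811574
rack_square s [0.622  0.2271 0.2901] 0.037000387213354524
```

View pics/c1.png

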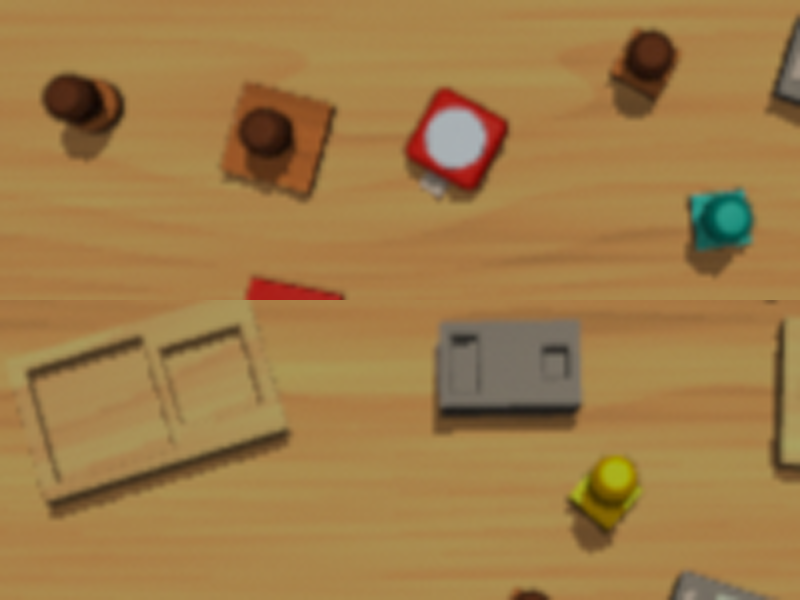

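The crop shows the small brown stamp at top pixel (201,211) has a round block, so it is round_small. The one at (342,200) is square_small, and (250,218) is square_large. Wells and pockets lie as described.

```bash
cat >> h.py <<'E'
def go(x,y,z,yaw,n=None,start=None,label=""):
    """constant row taking the tool to x,y,z with tool y axis at yaw deg (mod 180 nearest)"""
    o=arm.get_obs() if start is None else None
    if o: p,R=o["position"],o["tool_rot"];y0=np.degrees(np.arctan2(R[1,1],R[0,1]))
    else: p,y0=np.array(start[:3]),start[3]
    dy=(yaw-y0+90)%180-90; d=np.array([x,y,z])-p
    m=max(1,int(np.ceil(max(np.linalg.norm(d)*1.1/.056,abs(dy)/9)))) if n is None else n
    def Rm(a): a=np.radians(a);return np.array([[np.sin(a),np.cos(a),0],[-np.cos(a),np.sin(a),0],[0,0,-1]])
    A=sum(Rm(y0+dy*k/m) for k in range(m)); s=np.linalg.solve(A,d)/.4
    print(label,"n",m,"shift",np.round(s,4),"turnz",round(-dy/m/180,4))
    return (x,y,z,y0+dy)
E
python3 - <<'E'
from h import *
s=go(.4615,.3245,.14,90)
E
```

```text
n 8 shift [ 0.0943 -0.0667  0.0205] turnz -0.0134
```

```bash
sed -i 's/\[\[np.sin(a),np.cos(a),0\],\[-np.cos(a),/[[-np.sin(a),np.cos(a),0],[np.cos(a),/' h.py
python3 - <<'E'
from h import *
s=go(.4615,.3245,.14,90)
E
```

```text
n 8 shift [-0.0943 -0.0667  0.0205] turnz -0.0134
```

Request:
arm_command([
  [[-0.094,-0.067,0.02],[0,0,-0.0134],0.35],
  [[-0.094,-0.067,0.02],[0,0,-0.0134],0.35],
  [[-0.094,-0.067,0.02],[0,0,-0.0134],0.35],
  [[-0.094,-0.067,0.02],[0,0,-0.0134],0.35],
  [[-0.094,-0.067,0.02],[0,0,-0.0134],0.35],
  [[-0.094,-0.067,0.02],[0,0,-0.0134],0.35],
  [[-0.094,-0.067,0.02],[0,0,-0.0134],0.35],
  [[-0.094,-0.067,0.02],[0,0,-0.0134],0.35],
  [[0,0,0],[0,0,0],0.35],
])

```text
clock: 2.72
position: [0.4627, 0.3209, 0.1409]
tool_rot: [[-1.0, 0.005, 0.0], [0.005, 1.0, -0.001], [-0.0, -0.001, -1.0]]
force: [0.0, 0.9, 0.9]
grip_width: 0.0612
finger_force: 0.0
```

Run:
```python
from h import *
np.set_printoptions(precision=4,suppress=True)
o=arm.get_obs();print(o["clock"],o["position"],o["tool_rot"][:,1],o["grip_width"])
c=eyes.calibration("wrist");im=eyes.get_image("wrist");cv2.imwrite("pics/w1.png",im);print(c)
for n in("round_small","square_large"):
  for r in nets.mark_of("wrist",n): print(n,r["conf"],r["uv"],ray("wrist",r["uv"],0,c))
```

```text
2.725 [0.4627 0.3209 0.1409] [ 0.0047  1.     -0.0015] 0.06118023452965445
{'K': array([[296.596 ,   0.    , 319.4784],
       [  0.    , 296.596 , 204.0689],
       [  0.    ,   0.    ,   1.    ]]), 'position': array([0.3945, 0.3204, 0.3192]), 'rotation': array([[ 0.0042,  0.9719,  0.2354],
       [ 1.    , -0.0035, -0.0034],
       [-0.0025,  0.2354, -0.9719]])}
round_small 0.7 [331.8, 195.2] [0.4618 0.3329 0.    ]
square_large 0.92 [228.2, 174.3] [0.4383 0.2207 0.    ]
square_large 0.66 [215.3, 67.7] [0.3315 0.216  0.    ]
```

View pics/w1.png

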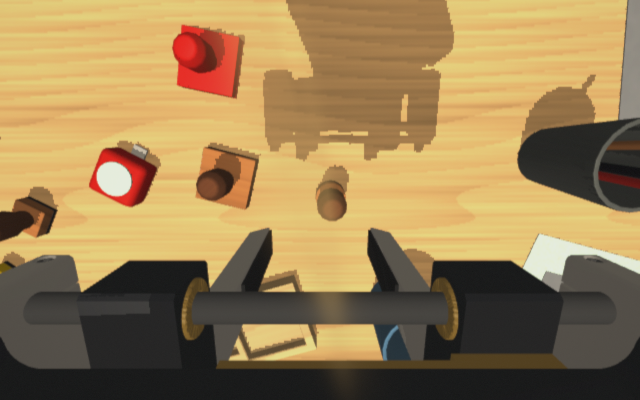

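Wrist view: round_small's handle top is at (331,209), centred between the fingers, with square_large at (228,180) and the red and white things beside it. The top and wrist cameras agree (the side view is about 6 mm off in y), so I use those.

Request:
arm_command([
  [[0.002,0.025,0],[0,0,0],0.35],
  [[0,0,0.07],[0,0,0],0.35],
  [[0,0,0.07],[0,0,0],0.35],
  [[0,0,0.07],[0,0,0],0.35],
  [[0,0,0.07],[0,0,0],0.35],
  [[0,0,0],[0,0,0],0.35],
  [[0,0,0],[0,0,0],1],
  [[0,0,0],[0,0,0],1],
  [[0,0,0],[0,0,0],1],
  [[0,0,0],[0,0,0],1],
  [[0,0,0],[0,0,0],1],
  [[0,0,-0.05],[0,0,0],1],
  [[0,0,-0.1],[0,0,0],1],
  [[0,0,-0.1],[0,0,0],1],
  [[0,0,0],[0,0,0],1],
])

```text
clock: 4.75
position: [0.4608, 0.3348, 0.1322]
tool_rot: [[-1.0, 0.0, 0.004], [0.0, 1.0, 0.003], [-0.004, 0.003, -1.0]]
force: [0.2, -0.9, -1.9]
grip_width: 0.0272
finger_force: 30.0
```

Run:
```python
from h import *
def well(x,y,a,wy): return x-np.sin(a)*wy,y+np.cos(a)*wy
rr=(.6163,-.2213,-.0666);rs=(.6214,.2336,.2915)
print("RS",well(*rr,.04),"RL",well(*rr,-.029),"SL",well(*rs,.029),"SS",well(*rs,-.04))
print(arm.get_obs()["clock"])
go(*well(*rr,.04),.14,90)
```

```text
RS (np.float64(0.6189620310480809), np.float64(-0.18138867841452688)) RL (np.float64(0.6143700274901412), np.float64(-0.250235708149468)) SL (np.float64(0.6130657112081959), np.float64(0.26137660221004017)) SS (np.float64(0.632895570747316), np.float64(0.1952874452275308))
4.75
 n 11 shift [-0.0359 -0.1173 -0.0018] turnz -0.0
```

Request:
arm_command([
  [[-0.036,-0.117,0],[0,0,0],1],
  [[-0.036,-0.117,0],[0,0,0],1],
  [[-0.036,-0.117,0],[0,0,0],1],
  [[-0.036,-0.117,0],[0,0,0],1],
  [[-0.036,-0.117,0],[0,0,0],1],
  [[-0.036,-0.117,0],[0,0,0],1],
  [[-0.036,-0.117,0],[0,0,0],1],
  [[-0.036,-0.117,0],[0,0,0],1],
  [[-0.036,-0.117,0],[0,0,0],1],
  [[-0.036,-0.117,0],[0,0,0],1],
  [[-0.036,-0.117,0],[0,0,0],1],
  [[0,0,0],[0,0,0],1],
  [[0,0,0],[0,0,0],1],
])

```text
clock: 6.38
position: [0.6175, -0.1804, 0.1284]
tool_rot: [[-1.0, 0.0, -0.001], [0.0, 1.0, 0.001], [0.001, 0.001, -1.0]]
force: [0.8, 0.2, -0.9]
grip_width: 0.0271
finger_force: 30.0
```

Run:
```python
from h import *
np.set_printoptions(precision=4,suppress=True)
c=eyes.calibration("wrist");im=eyes.get_image("wrist");cv2.imwrite("pics/w2.png",im)
V=box(.09,.15,0,.02)
for r in nets.mark_of("wrist","rack_round")[:1]+nets.mark_of("wrist","round_small")[:1]+nets.mark_of("wrist","round_large")[:2]+nets.mark_of("wrist","square_small")[:3]: print(r["conf"],r["uv"],ray("wrist",r["uv"],0,c))
go(.619,-.1814,.036,90)
```

```text
0.81 [279.7, 198.1] [ 0.6169 -0.2238  0.    ]
0.68 [316.1, 227.0] [ 0.6489 -0.1853  0.    ]
0.58 [163.9, 39.4] [ 0.4644 -0.3278  0.    ]
0.91 [455.0, 141.5] [ 0.5581 -0.0445  0.    ]
0.83 [514.2, 62.6] [0.4844 0.004  0.    ]
 n 2 shift [-0.0012 -0.0018  0.1169] turnz 0.0002
```

View pics/w2.png

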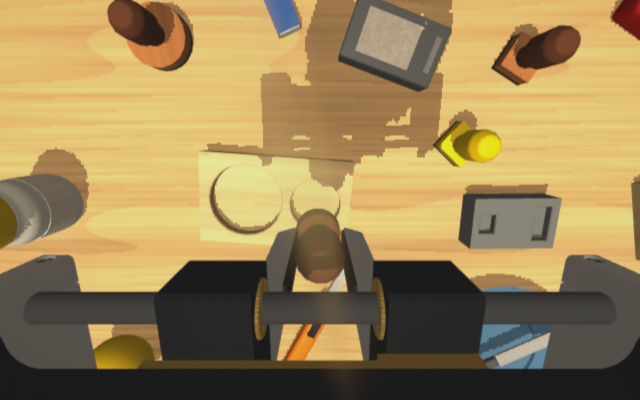

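The held round_small sits over the small well (316,202); the large well is at (247,198). I lower and release.

Request:
arm_command([
  [[-0.002,-0.005,0.056],[0,0,0],1],
  [[0,0,0.056],[0,0,0],1],
  [[0,0,0.056],[0,0,0],1],
  [[0,0,0.04],[0,0,0],1],
  [[0,0,0.015],[0,0,0],1],
  [[0,0,0],[0,0,0],1],
])

```text
clock: 7.38
position: [0.6189, -0.1829, 0.0404]
tool_rot: [[-1.0, -0.0, 0.0], [-0.0, 1.0, -0.0], [-0.0, -0.0, -1.0]]
force: [0.1, -0.1, -0.4]
grip_width: 0.0274
finger_force: 30.0
```

Request:
arm_command([
  [[0,0,0.007],[0,0,0],1],
  [[0,0,0.003],[0,0,0],1],
  [[0,0,0],[0,0,0],1],
  [[0,0,0],[0,0,0],0.4],
  [[0,0,0],[0,0,0],0.4],
  [[0,0,0],[0,0,0],0.4],
  [[0,0,-0.07],[0,0,0],0.4],
  [[0,0,-0.1],[0,0,0],0.4],
  [[0,0,-0.1],[0,0,0],0.4],
  [[0,0,0],[0,0,0],0.4],
])

```text
clock: 8.62
position: [0.6203, -0.1834, 0.1474]
tool_rot: [[-1.0, 0.0, 0.005], [0.0, 1.0, -0.001], [-0.005, -0.001, -1.0]]
force: [0.3, -0.1, 0.1]
grip_width: 0.0563
finger_force: 0.0
```

Run:
```python
from h import *
go(.468,-.3245,.14,90)
```

```text
n 5 shift [ 0.0761 -0.0706  0.0037] turnz -0.0
```

Request:
arm_command([
  [[0.076,-0.071,0.004],[0,0,0],0.35],
  [[0.076,-0.071,0.004],[0,0,0],0.35],
  [[0.076,-0.071,0.004],[0,0,0],0.35],
  [[0.076,-0.071,0.004],[0,0,0],0.35],
  [[0.076,-0.071,0.004],[0,0,0],0.35],
  [[0,0,0],[0,0,0],0.35],
  [[0,0,0],[0,0,0],0.35],
])

```text
clock: 9.5
position: [0.4671, -0.3243, 0.1359]
tool_rot: [[-1.0, -0.0, -0.0], [-0.0, 1.0, 0.0], [0.0, 0.0, -1.0]]
force: [0.2, 1.1, 0.4]
grip_width: 0.0612
finger_force: 0.0
```

```bash
cat >> h.py <<'E'
def look(name,z=0):
    c=eyes.calibration("wrist");eyes.get_image("wrist");R=nets.mark_of("wrist",name)
    for r in R: print(name,round(r["conf"],2),np.round(r["uv"],1),np.round(ray("wrist",r["uv"],z,c),4))
    return ray("wrist",R[0]["uv"],z,c)
def dark(x,y,c=None):
    "handle-top centre near x,y from the wrist picture, at z=.05"
    c=eyes.calibration("wrist");im=eyes.get_image("wrist");u,v=proj("wrist",[x,y,.05],c).astype(int)
    b=im[v-35:v+36,u-35:u+36].max(2)
    m=(b<95).astype(np.uint8);n,l,s,k=cv2.connectedComponentsWithStats(m);i=1+np.argmax(s[1:,4])
    p=ray("wrist",k[i]+[u-35,v-35],.05,c);print("dark",s[i],p.round(4));return p
E
python3 - <<'E'
from h import *
print(arm.get_obs()["position"])
p=look("round_large");d=dark(.467,-.3245)
E
```

```text
[ 0.4670642  -0.32431831  0.13587379]
round_large 0.85 [315.1 193.4] [ 0.463  -0.3304  0.    ]Traceback (most recent call last):
  File "<stdin>", line 3, in <module>
  File "h.py", line 43, in dark
    m=(b<95).astype(np.uint8);n,l,s,k=cv2.connectedComponentsWithStats(m);i=1+np.argmax(s[1:,4])
                                                                              ~~~~~~~~~^^^^^^^^^
    return _wrapfunc(a, 'argmax', axis=axis, out=out, **kwds)
    return bound(*args, **kwds)
ValueError: attempt to get argmax of an empty sequence
```

Request:
arm_command([
  [[0.005,-0.01,0.03],[0,0,0],0.35],
  [[0,0,0.07],[0,0,0],0.35],
  [[0,0,0.07],[0,0,0],0.35],
  [[0,0,0.07],[0,0,0],0.35],
  [[0,0,0.026],[0,0,0],0.35],
  [[0,0,0],[0,0,0],0.35],
  [[0,0,0],[0,0,0],1],
  [[0,0,0],[0,0,0],1],
  [[0,0,0],[0,0,0],1],
  [[0,0,0],[0,0,0],1],
  [[0,0,0],[0,0,0],1],
])

```text
clock: 11.02
position: [0.465, -0.3289, 0.0302]
tool_rot: [[-1.0, -0.0, 0.0], [-0.0, 1.0, -0.0], [-0.0, -0.0, -1.0]]
force: [-0.9, 2.6, 5.8]
grip_width: 0.0271
finger_force: 30.0
```

Run:
```python
from h import *
p=arm.get_obs()["position"]
s=go(p[0],p[1],p[2]+.09,90)
go(.615,-.251,p[2]+.09,90,start=s)
```

```text
n 2 shift [-0.      0.     -0.1125] turnz 0.0
 n 4 shift [-0.0938  0.0487 -0.    ] turnz -0.0
```

Request:
arm_command([
  [[0,0,-0.1125],[0,0,0],1],
  [[0,0,-0.1125],[0,0,0],1],
  [[-0.075,0.0385,0],[0,0,0],1],
  [[-0.075,0.0385,0],[0,0,0],1],
  [[-0.075,0.0385,0],[0,0,0],1],
  [[-0.075,0.0385,0],[0,0,0],1],
  [[-0.075,0.0385,0],[0,0,0],1],
  [[0,0,0],[0,0,0],1],
  [[0,0,0.05],[0,0,0],1],
  [[0,0,0.07],[0,0,0],1],
  [[0,0,0.06],[0,0,0],1],
  [[0,0,0.015],[0,0,0],1],
  [[0,0,0],[0,0,0],1],
])

```text
clock: 12.65
position: [0.6142, -0.2524, 0.0416]
tool_rot: [[-1.0, 0.001, -0.001], [0.001, 1.0, -0.0], [0.001, -0.0, -1.0]]
force: [0.3, 0.1, -1.0]
grip_width: 0.0272
finger_force: 30.0
```

Request:
arm_command([
  [[0,0,0.007],[0,0,0],1],
  [[0,0,0],[0,0,0],1],
  [[0,0,0],[0,0,0],0.4],
  [[0,0,0],[0,0,0],0.4],
  [[0,0,0],[0,0,0],0.4],
  [[0,0,-0.07],[0,0,0],0.4],
  [[0,0,-0.1],[0,0,0],0.4],
  [[0,0,-0.1],[0,0,0],0.4],
  [[0,0,0],[0,0,0],0.4],
])

```text
clock: 13.78
position: [0.6162, -0.2526, 0.1504]
tool_rot: [[-1.0, 0.0, 0.005], [0.0, 1.0, -0.002], [-0.005, -0.002, -1.0]]
force: [0.5, -0.6, -1.3]
grip_width: 0.0561
finger_force: 0.0
```

Run:
```python
from h import *
# square_small: stamp yaw about -27 deg -> tool y at 63
go(.484,.010,.15,63)
```

```text
n 6 shift [0.0761 0.0974 0.0002] turnz 0.025
```

Request:
arm_command([
  [[0.076,0.097,0],[0,0,0.025],0.35],
  [[0.076,0.097,0],[0,0,0.025],0.35],
  [[0.076,0.097,0],[0,0,0.025],0.35],
  [[0.076,0.097,0],[0,0,0.025],0.35],
  [[0.076,0.097,0],[0,0,0.025],0.35],
  [[0.076,0.097,0],[0,0,0.025],0.35],
  [[0,0,0],[0,0,0],0.35],
  [[0,0,0],[0,0,0],0.35],
])

```text
clock: 14.78
position: [0.4824, 0.0093, 0.1468]
tool_rot: [[-0.891, 0.453, -0.0], [0.453, 0.891, -0.0], [0.0, -0.0, -1.0]]
force: [0.1, 0.3, -0.1]
grip_width: 0.061
finger_force: 0.0
```

Run:
```python
from h import *
o=arm.get_obs();print(o["clock"],o["position"])
p=look("square_small");im=eyes.get_image("wrist")
a=cv2.resize(im[100:260,200:440],(720,480),interpolation=2);cv2.imwrite("pics/w3.png",a)
c=eyes.calibration("wrist");print(c["position"],c["rotation"])
```

```text
14.775 [0.48244303 0.00928162 0.14680938]
square_small 0.9 [313.1 269.3] [ 0.5596 -0.0401  0.    ]
square_small 0.86 [313.3 197.8] [0.4822 0.     0.    ]
square_small 0.69 [245.1 140.8] [ 0.3934 -0.0366  0.    ]
[0.42193443 0.03857936 0.32517984] [[ 0.45477898  0.86569038  0.20917994]
 [ 0.89060245 -0.44157335 -0.10881287]
 [-0.00182997  0.23578197 -0.97180426]]
```

View pics/w3.png

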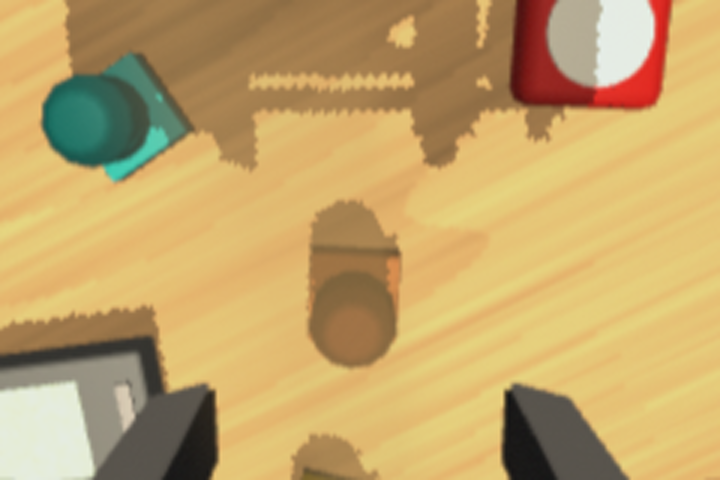

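Wrist crop: the brown square_small, handle at crop (352,320), is aligned with the fingers. The turquoise look-alike is at upper left, and the red one at upper right.

Request:
arm_command([
  [[-0.006,-0.011,0.05],[0,0,0],0.35],
  [[0,0,0.08],[0,0,0],0.35],
  [[0,0,0.08],[0,0,0],0.35],
  [[0,0,0.06],[0,0,0],0.35],
  [[0,0,0.025],[0,0,0],0.35],
  [[0,0,0],[0,0,0],0.35],
  [[0,0,0],[0,0,0],1],
  [[0,0,0],[0,0,0],1],
  [[0,0,0],[0,0,0],1],
  [[0,0,0],[0,0,0],1],
  [[0,0,0],[0,0,0],1],
])

```text
clock: 16.3
position: [0.4828, 0.0047, 0.0293]
tool_rot: [[-0.891, 0.454, 0.0], [0.454, 0.891, -0.0], [-0.0, 0.0, -1.0]]
force: [-1.0, 0.3, 3.3]
grip_width: 0.0274
finger_force: 30.0
```

Run:
```python
from h import *
p=arm.get_obs()["position"]
s=go(p[0],p[1],p[2]+.09,63)
go(.633,.195,p[2]+.09,107,start=s)
```

```text
n 2 shift [-0.      0.     -0.1125] turnz 0.0
 n 5 shift [-0.0599  0.1087 -0.    ] turnz -0.0489
```

Stop above the well and check with the wrist camera.

Request:
arm_command([
  [[0,0,-0.1125],[0,0,0],1],
  [[0,0,-0.1125],[0,0,0],1],
  [[-0.06,0.1087,0],[0,0,-0.049],1],
  [[-0.06,0.1087,0],[0,0,-0.049],1],
  [[-0.06,0.1087,0],[0,0,-0.049],1],
  [[-0.06,0.1087,0],[0,0,-0.049],1],
  [[-0.06,0.1087,0],[0,0,-0.049],1],
  [[0,0,0],[0,0,0],1],
  [[0,0,0],[0,0,0],1],
])

```text
clock: 17.42
position: [0.6325, 0.1943, 0.1186]
tool_rot: [[-0.956, -0.293, -0.001], [-0.293, 0.956, -0.001], [0.001, -0.001, -1.0]]
force: [0.2, -0.2, -0.9]
grip_width: 0.0273
finger_force: 30.0
```

Run:
```python
from h import *
p=look("rack_square")
im=eyes.get_image("wrist");cv2.imwrite("pics/w4.png",im)
c=eyes.calibration("wrist");R=nets.regions_of("wrist","rack_square")
print(fit([("wrist",c,R[0]["mask"])],box(.09,.15,0,.02),(.621,.2336,[.29])))
a=.2915
for y0,h in((-.04,.025),(.029,.036)):
    q=proj("wrist",place(np.array([[sx*h,y0+sy*h,.02] for sx,sy in((-1,-1),(1,-1),(1,1),(-1,1))]),.6214,.2336,a),c);print(q.round(0).tolist())
p=look("square_large")
go(.633,.195,.04,107)
```

```text
rack_square 0.63 [354.8 198.3] [0.6195 0.2269 0.    ]
rack_square 0.16 [321.8 226.6] [0.6584 0.2035 0.    ]
(array([0.62191202, 0.22973981, 0.29405722]), np.float64(0.2019858547762785))
[[296.0, 180.0], [297.0, 231.0], [347.0, 231.0], [349.0, 181.0]]
[[358.0, 169.0], [355.0, 242.0], [428.0, 242.0], [435.0, 169.0]]
square_large 0.61 [416.1  10. ] [0.4411 0.224  0.    ]
 n 2 shift [-0.0005  0.0006  0.0991] turnz 0.0001
```

View pics/w4.png

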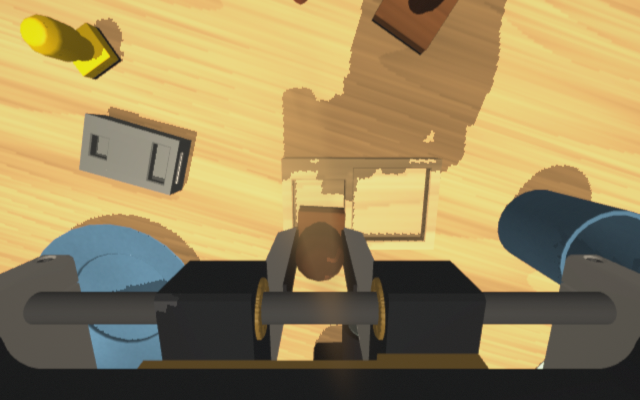

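The held square_small is aligned over the small well (seen 292–345 px, about 4 px left of the prediction, so I shift 3 mm).

Request:
arm_command([
  [[0,-0.008,0.04],[0,0,0],1],
  [[0,0,0.06],[0,0,0],1],
  [[0,0,0.05],[0,0,0],1],
  [[0,0,0.035],[0,0,0],1],
  [[0,0,0.01],[0,0,0],1],
  [[0,0,0.003],[0,0,0],1],
  [[0,0,0],[0,0,0],1],
])

```text
clock: 18.6
position: [0.6341, 0.1921, 0.0405]
tool_rot: [[-0.956, -0.294, 0.001], [-0.294, 0.956, 0.0], [-0.001, -0.0, -1.0]]
force: [-0.7, 0.6, 0.0]
grip_width: 0.027
finger_force: 30.0
```

Request:
arm_command([
  [[0,0,0.007],[0,0,0],1],
  [[0,0,0],[0,0,0],1],
  [[0,0,0],[0,0,0],0.4],
  [[0,0,0],[0,0,0],0.4],
  [[0,0,0],[0,0,0],0.4],
  [[0,0,-0.07],[0,0,0],0.4],
  [[0,0,-0.1],[0,0,0],0.4],
  [[0,0,-0.1],[0,0,0],0.4],
  [[0,0,0],[0,0,0],0.4],
])

```text
clock: 19.73
position: [0.6353, 0.1924, 0.1483]
tool_rot: [[-0.956, -0.294, 0.005], [-0.294, 0.956, 0.002], [-0.005, 0.0, -1.0]]
force: [0.4, -0.2, -0.0]
grip_width: 0.0562
finger_force: 0.0
```

Run:
```python
from h import *
go(.441,.222,.15,76)
```

```text
n 4 shift [ 0.1205  0.0303 -0.001 ] turnz 0.0432
```

Request:
arm_command([
  [[0.1205,0.0303,0],[0,0,0.043],0.35],
  [[0.1205,0.0303,0],[0,0,0.043],0.35],
  [[0.1205,0.0303,0],[0,0,0.043],0.35],
  [[0.1205,0.0303,0],[0,0,0.043],0.35],
  [[0,0,0],[0,0,0],0.35],
  [[0,0,0],[0,0,0],0.35],
])

```text
clock: 20.48
position: [0.4397, 0.2213, 0.1449]
tool_rot: [[-0.971, 0.238, 0.0], [0.238, 0.971, -0.0], [-0.0, -0.0, -1.0]]
force: [0.2, 0.0, 0.0]
grip_width: 0.0613
finger_force: 0.0
```

Run:
```python
from h import *
o=arm.get_obs();print(o["clock"],o["position"])
p=look("square_large");im=eyes.get_image("wrist")
a=cv2.resize(im[100:260,200:440],(720,480),interpolation=2);cv2.imwrite("pics/w5.png",a)
c=eyes.calibration("wrist")
for v in(205,210,215): print(v,ray("wrist",(319,v),.05,c).round(4))
```

```text
20.475 [0.43968548 0.22133233 0.14488297]
square_large 0.9 [288.3  94.4] [0.329  0.2139 0.    ]
205 [0.4388 0.2193 0.05  ]
210 [0.4436 0.2181 0.05  ]
215 [0.4484 0.2169 0.05  ]
```

View pics/w5.png

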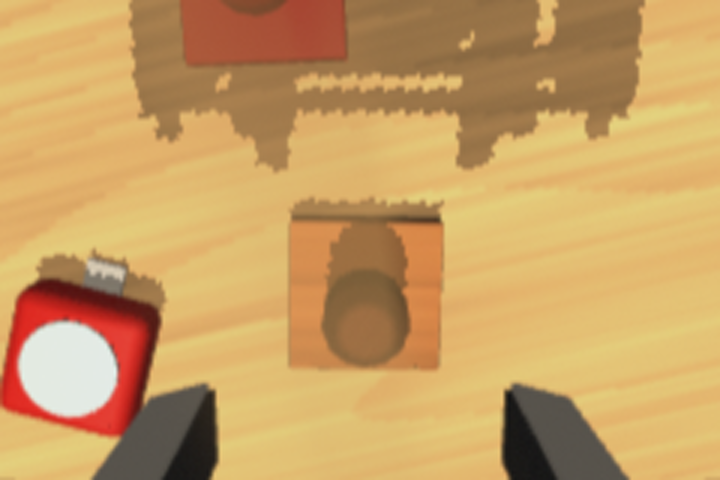

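The stamp is centred and aligned (handle at crop (366,317)), and the red box at the left is clear of the fingers.

Request:
arm_command([
  [[0,0,0.05],[0,0,0],0.35],
  [[0,0,0.08],[0,0,0],0.35],
  [[0,0,0.08],[0,0,0],0.35],
  [[0,0,0.06],[0,0,0],0.35],
  [[0,0,0.02],[0,0,0],0.35],
  [[0,0,0],[0,0,0],0.35],
  [[0,0,0],[0,0,0],1],
  [[0,0,0],[0,0,0],1],
  [[0,0,0],[0,0,0],1],
  [[0,0,0],[0,0,0],1],
  [[0,0,0],[0,0,0],1],
])

```text
clock: 22.0
position: [0.4396, 0.2216, 0.0293]
tool_rot: [[-0.971, 0.239, 0.0], [0.239, 0.971, 0.0], [-0.0, 0.0, -1.0]]
force: [-2.2, 0.0, 4.8]
grip_width: 0.0274
finger_force: 30.0
```

Run:
```python
from h import *
p=arm.get_obs()["position"]
s=go(p[0],p[1],p[2]+.1,76)
go(.613,.258,p[2]+.1,107,start=s)
```

```text
n 2 shift [-0.     0.    -0.125] turnz 0.0004
 n 4 shift [-0.1086  0.0275 -0.    ] turnz -0.0431
```

Request:
arm_command([
  [[0,0,-0.125],[0,0,0],1],
  [[0,0,-0.125],[0,0,0],1],
  [[-0.1086,0.0275,0],[0,0,-0.043],1],
  [[-0.1086,0.0275,0],[0,0,-0.043],1],
  [[-0.1086,0.0275,0],[0,0,-0.043],1],
  [[-0.1086,0.0275,0],[0,0,-0.043],1],
  [[0,0,0],[0,0,0],1],
  [[0,0,0],[0,0,0],1],
  [[0,0,0.06],[0,0,0],1],
  [[0,0,0.06],[0,0,0],1],
  [[0,0,0],[0,0,0],1],
])

```text
clock: 23.38
position: [0.6111, 0.2576, 0.0799]
tool_rot: [[-0.956, -0.294, -0.003], [-0.294, 0.956, -0.001], [0.003, -0.001, -1.0]]
force: [0.7, -0.5, 0.2]
grip_width: 0.027
finger_force: 30.0
```

Run:
```python
from h import *
go(.613,.258,.038,107)
```

```text
n 1 shift [-0.0049 -0.0003  0.1048] turnz 0.0004
```

Request:
arm_command([
  [[-0.005,0,0.04],[0,0,0],1],
  [[0,0,0.04],[0,0,0],1],
  [[0,0,0.018],[0,0,0],1],
  [[0,0,0.005],[0,0,0],1],
  [[0,0,0],[0,0,0],1],
  [[0,0,0],[0,0,0],1],
])

```text
clock: 24.12
position: [0.6149, 0.2589, 0.0403]
tool_rot: [[-0.956, -0.294, 0.001], [-0.294, 0.956, 0.0], [-0.001, 0.0, -1.0]]
force: [0.2, 0.0, -1.0]
grip_width: 0.0274
finger_force: 30.0
```

Request:
arm_command([
  [[0,0,0.006],[0,0,0],1],
  [[0,0,0],[0,0,0],1],
  [[0,0,0],[0,0,0],0.4],
  [[0,0,0],[0,0,0],0.4],
  [[0,0,0],[0,0,0],0.4],
  [[0,0,-0.07],[0,0,0],0.4],
  [[0,0,-0.1],[0,0,0],0.4],
  [[0,0,-0.12],[0,0,0],0.4],
  [[0,0,0],[0,0,0],0.4],
])

```text
clock: 25.25
position: [0.6165, 0.2595, 0.1575]
tool_rot: [[-0.956, -0.294, 0.006], [-0.294, 0.956, 0.002], [-0.006, 0.001, -1.0]]
force: [0.5, -0.2, -0.3]
grip_width: 0.0565
finger_force: 0.0
```

Run:
```python
from h import *
print(arm.get_obs()["joint_pos"])
s=go(.54,.07,.16,40)
go(.474,-.115,.14,-20,start=s)
```

```text
[-28.2675773   30.72423929   3.97849607  88.65224393  -2.33400238
  60.35764031  83.39177219]
 n 8 shift [ 0.0114 -0.0666 -0.0008] turnz 0.0466
 n 7 shift [-0.0609 -0.041   0.0071] turnz 0.0476
```

Request:
arm_command([
  [[0.0114,-0.0666,0],[0,0,0.0466],0],
  [[0.0114,-0.0666,0],[0,0,0.0466],0],
  [[0.0114,-0.0666,0],[0,0,0.0466],0],
  [[0.0114,-0.0666,0],[0,0,0.0466],0],
  [[0.0114,-0.0666,0],[0,0,0.0466],0],
  [[0.0114,-0.0666,0],[0,0,0.0466],0],
  [[0.0114,-0.0666,0],[0,0,0.0466],0],
  [[0.0114,-0.0666,0],[0,0,0.0466],0],
  [[-0.061,-0.041,0.007],[0,0,0.0476],0],
  [[-0.061,-0.041,0.007],[0,0,0.0476],0],
  [[-0.061,-0.041,0.007],[0,0,0.0476],0],
  [[-0.061,-0.041,0.007],[0,0,0.0476],0],
  [[-0.061,-0.041,0.007],[0,0,0.0476],0],
  [[-0.061,-0.041,0.007],[0,0,0.0476],0],
  [[-0.061,-0.041,0.007],[0,0,0.0476],0],
  [[0,0,0],[0,0,0],0],
  [[0,0,0],[0,0,0],0],
])

```text
clock: 27.38
position: [0.4725, -0.1155, 0.1337]
tool_rot: [[0.34, 0.941, -0.0], [0.941, -0.34, -0.0], [-0.0, 0.0, -1.0]]
force: [1.2, 0.4, 0.3]
grip_width: 0.0942
finger_force: 0.0
```

Run:
```python
from h import *
np.set_printoptions(precision=4,suppress=True)
o=arm.get_obs();print(o["clock"],o["position"],o["tool_rot"][:,1])
im=eyes.get_image("wrist");c=eyes.calibration("wrist")
p=look("pad_upper")
R=nets.regions_of("wrist","pad_upper");print(fit([("wrist",c,R[0]["mask"])],box(.052,.084,.003,.029),(.473,-.114,[-.35])))
x=im.copy();x[R[0]["mask"]&~cv2.erode(R[0]["mask"].astype(np.uint8),np.ones((3,3))).astype(bool)]=(0,255,0)
cv2.imwrite("pics/w6.png",np.hstack([cv2.resize(im[100:300,200:440],(480,400),interpolation=2)[:,:400],cv2.resize(x[100:300,200:440],(480,400),interpolation=2)[:,:400]]))
```

```text
27.375 [ 0.4725 -0.1155  0.1337] [ 0.9405 -0.3397  0.    ]
pad_upper 0.97 [319.3 196.2] [ 0.4725 -0.1158  0.    ]
(array([ 0.473, -0.114, -0.35 ]), np.float64(1.0))
```

View pics/w6.png

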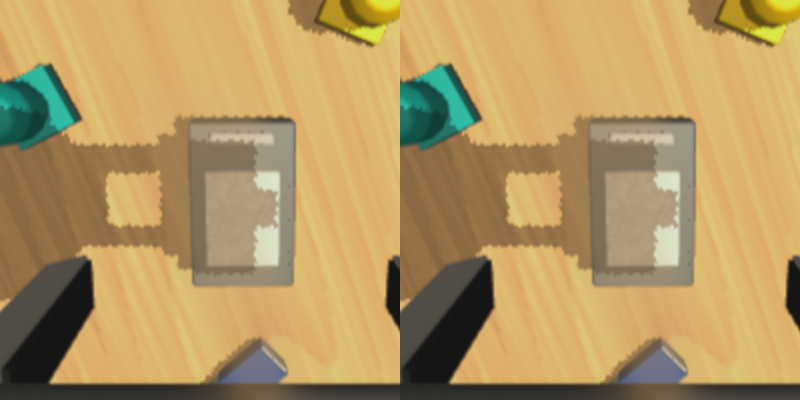

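The pad is aligned with the tool: top-face corners at crop (190,121), (294,120), (294,285), (194,285), with the steel bar at the upper end. The fingers clear the turquoise, yellow and blue objects.

Run:
```python
from h import *
c=eyes.calibration("wrist")
P=np.array([ray("wrist",(u/2+200,v/2+100),.029,c)[:2] for u,v in((190,121),(294,120),(294,285),(194,285))])
print(P.round(4),P.mean(0));a=(P[0]+P[1]-P[2]-P[3]);print(np.degrees(np.arctan2(a[1],a[0]))-90)
go(.4728,-.1155,.012,-20)
```

```text
[[ 0.4647 -0.0696]
 [ 0.5112 -0.086 ]
 [ 0.4847 -0.1648]
 [ 0.437  -0.1476]] [ 0.47437984 -0.11699271]
-19.088681237185043
 n 3 shift [1.000e-04 2.000e-04 1.015e-01] turnz 0.0002
```

Request:
arm_command([
  [[0,0.003,0.07],[0,0,0],0],
  [[0,0,0.08],[0,0,0],0],
  [[0,0,0.08],[0,0,0],0],
  [[0,0,0.055],[0,0,0],0],
  [[0,0,0.02],[0,0,0],0],
  [[0,0,0],[0,0,0],0],
  [[0,0,0],[0,0,0],1],
  [[0,0,0],[0,0,0],1],
  [[0,0,0],[0,0,0],1],
  [[0,0,0],[0,0,0],1],
  [[0,0,0],[0,0,0],1],
  [[0,0,0],[0,0,0],1],
])

```text
clock: 29.08
position: [0.4734, -0.1164, 0.012]
tool_rot: [[0.342, 0.94, 0.0], [0.94, -0.342, 0.0], [0.0, 0.0, -1.0]]
force: [-0.0, 0.6, 3.3]
grip_width: 0.052
finger_force: 30.0
```

Run:
```python
from h import *
p=arm.get_obs()["position"]
s=go(p[0],p[1],p[2]+.13,-20)
# first hover short of the base, to see it
go(.59,.014,p[2]+.13,0,start=s)
```

```text
n 3 shift [ 0.      0.     -0.1083] turnz 0.0
 n 4 shift [ 0.0958  0.0538 -0.    ] turnz -0.0278
```

Pad gripped (52 mm). I hover to the right of the base so that the wrist camera sees it.

Run:
```python
from h import *
go(.637,-.085,.14,0,start=(.4734,-.1164,.14,-20))
```

```text
n 4 shift [ 0.0415  0.096  -0.    ] turnz -0.0278
```

Request:
arm_command([
  [[0,0,-0.06],[0,0,0],1],
  [[0,0,-0.13],[0,0,0],1],
  [[0,0,-0.13],[0,0,0],1],
  [[0.0415,0.096,0],[0,0,-0.0278],1],
  [[0.0415,0.096,0],[0,0,-0.0278],1],
  [[0.0415,0.096,0],[0,0,-0.0278],1],
  [[0.0415,0.096,0],[0,0,-0.0278],1],
  [[0,0,0],[0,0,0],1],
  [[0,0,0],[0,0,0],1],
  [[0,0,0],[0,0,0],1],
])

```text
clock: 30.32
position: [0.6362, -0.0854, 0.14]
tool_rot: [[0.001, 1.0, -0.0], [1.0, -0.001, -0.0], [-0.0, -0.0, -1.0]]
force: [-0.0, 0.9, -1.0]
grip_width: 0.0516
finger_force: 30.0
```

Run:
```python
from h import *
np.set_printoptions(precision=4,suppress=True)
o=arm.get_obs();print(o["clock"],o["position"],o["tool_rot"][:,1],o["grip_width"])
im=eyes.get_image("wrist");c=eyes.calibration("wrist");p=look("pad_base")
x=im
u,v=proj("wrist",[.637,.014,.026],c);print(u,v)
u0,v0=int(u)-60,max(0,int(v)-50);print(u0,v0)
a=cv2.resize(im[v0:v0+100,u0:u0+130],(780,600),interpolation=2);cv2.imwrite("pics/w7.png",a)
```

```text
30.325 [ 0.6362 -0.0854  0.14  ] [ 1.     -0.0007 -0.0002] 0.05163510789518475
pad_base 0.89 [323.6  99.3] [0.6402 0.0138 0.    ]
320.5563023279266 96.13539826655717
260 46
```

View pics/w7.png

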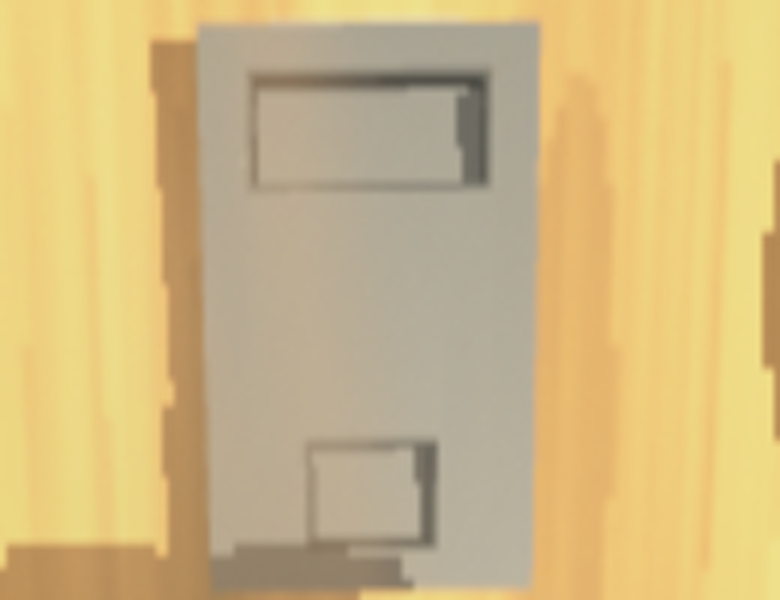

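Run:
```python
from h import *
from scipy.optimize import least_squares
np.set_printoptions(precision=4,suppress=True)
c=eyes.calibration("wrist")
px=[(197,24),(540,22),(533,587),(211,588),(250,72),(490,72),(490,188),(250,188),(306,440),(437,440),(437,547),(306,547)]
def rc(w,d,y):return[(-w/2,y+d/2),(w/2,y+d/2),(w/2,y-d/2),(-w/2,y-d/2)]
M=np.array(rc(.052,.084,0)+rc(.035,.015,.027)+rc(.019,.015,-.027))
W=np.array([ray("wrist",(260-.5+u/6+.08,46-.5+v/6+.08),.026,c)[:2] for u,v in px])
f=lambda p:(place(np.c_[M,np.zeros(12)],*p)[:,:2]-W).ravel()
r=least_squares(f,[.637,.014,0]);print(r.x,np.degrees(r.x[2]));print(r.fun.reshape(-1,2))
x,y,a=r.x
s=go(x,y+.0003,.14,np.degrees(a))
```

```text
[0.638  0.0124 0.0063] 0.3609423379981896
[[-0.0001  0.0004]
 [ 0.0004  0.0004]
 [ 0.     -0.0005]
 [-0.0001 -0.0006]
 [ 0.0006 -0.0005]
 [-0.0007 -0.0003]
 [-0.0009  0.001 ]
 [ 0.0009  0.0008]
 [ 0.0008 -0.001 ]
 [-0.0009 -0.0009]
 [-0.001   0.0006]
 [ 0.001   0.0005]]
 n 2 shift [0.1221 0.002  0.0002] turnz -0.001
```

Request:
arm_command([
  [[0.082,0.0015,0],[0,0,-0.001],1],
  [[0.082,0.0015,0],[0,0,-0.001],1],
  [[0.082,0.0015,0],[0,0,0],1],
  [[0,0,0],[0,0,0],1],
  [[0,0,0.08],[0,0,0],1],
  [[0,0,0.08],[0,0,0],1],
  [[0,0,0.06],[0,0,0],1],
  [[0,0,0.018],[0,0,0],1],
  [[0,0,0],[0,0,0],1],
  [[0,0,0],[0,0,0],1],
])

```text
clock: 31.72
position: [0.6389, 0.0133, 0.0458]
tool_rot: [[-0.007, 1.0, 0.001], [1.0, 0.007, -0.0], [-0.0, 0.001, -1.0]]
force: [-0.4, -0.2, -0.5]
grip_width: 0.052
finger_force: 30.0
```

Run:
```python
from h import *
np.set_printoptions(precision=4,suppress=True)
go(.638,.0127,.036,.36)
im=eyes.get_image("side");c=eyes.calibration("side");u,v=map(int,proj("side",[.638,.0127,.03],c))
cv2.imwrite("pics/s2.png",cv2.resize(im[v-60:v+60,u-80:u+80],(800,600),interpolation=2))
```

```text
n 1 shift [-0.0015 -0.0023  0.0245] turnz 0.0001
```

View pics/s2.png

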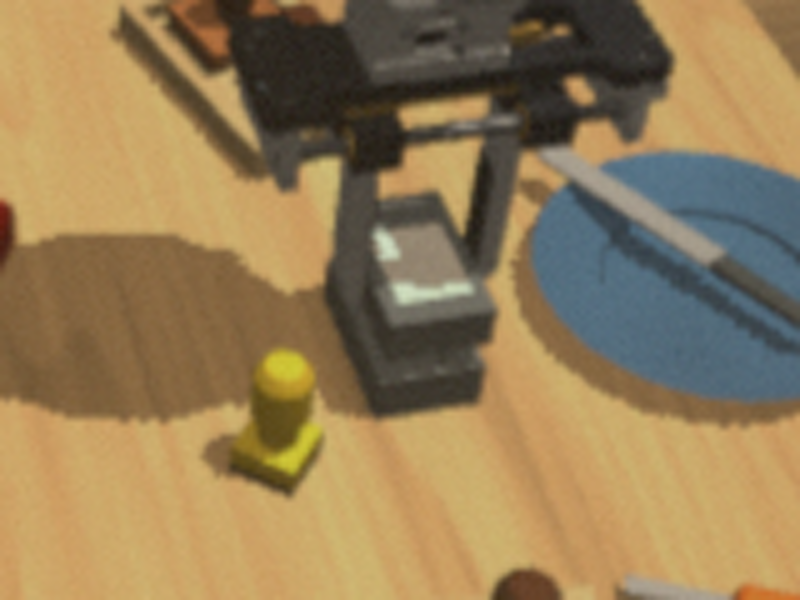

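The side crop shows the case level above the base and well aligned. I lower in small steps.

Request:
arm_command([
  [[-0.0015,-0.002,0.008],[0,0,0],1],
  [[0,0,0.008],[0,0,0],1],
  [[0,0,0.006],[0,0,0],1],
  [[0,0,0.004],[0,0,0],1],
  [[0,0,0],[0,0,0],1],
  [[0,0,0],[0,0,0],1],
])

```text
clock: 32.52
position: [0.6376, 0.0129, 0.0343]
tool_rot: [[-0.007, 1.0, 0.0], [1.0, 0.007, -0.0], [-0.0, 0.0, -1.0]]
force: [0.4, 0.1, -0.7]
grip_width: 0.0516
finger_force: 30.0
```

No contact force at z 34 mm, so the lugs are in the pockets. I release, rise and retreat.

Request:
arm_command([
  [[0,0,0.003],[0,0,0],1],
  [[0,0,0],[0,0,0],1],
  [[0,0,0],[0,0,0],0.3],
  [[0,0,0],[0,0,0],0.15],
  [[0,0,0],[0,0,0],0.15],
  [[0,0,0],[0,0,0],0.15],
  [[0,0,-0.06],[0,0,0],0.15],
  [[0,0,-0.12],[0,0,0],0.15],
  [[0,0,-0.12],[0,0,0],0.15],
  [[0,0,-0.12],[0,0,0],0.15],
  [[0,-0.13,0],[0,0,0],0.15],
  [[0,-0.13,0],[0,0,0],0.15],
  [[0,-0.13,0],[0,0,0],0.15],
  [[0,-0.13,0],[0,0,0],0.15],
  [[0,0,0],[0,0,0],0.15],
])

```text
clock: 34.4
position: [0.427, 0.0118, 0.2013]
tool_rot: [[-0.007, 1.0, 0.0], [1.0, 0.007, 0.003], [0.003, 0.0, -1.0]]
force: [0.3, 0.1, 1.1]
grip_width: 0.0801
finger_force: 0.0
```

Run:
```python
from h import *
print(arm.get_obs()["clock"])
a=eyes.get_image("top")[110:230,170:490];b=eyes.get_image("side")[90:340,240:460]
cv2.imwrite("pics/f.png",np.vstack([cv2.resize(a,(800,300),interpolation=2),np.hstack([cv2.resize(b[:115],(400,209),interpolation=2),cv2.resize(b[130:245],(400,209),interpolation=2)])]))
```

```text
34.4
```

View pics/f.png

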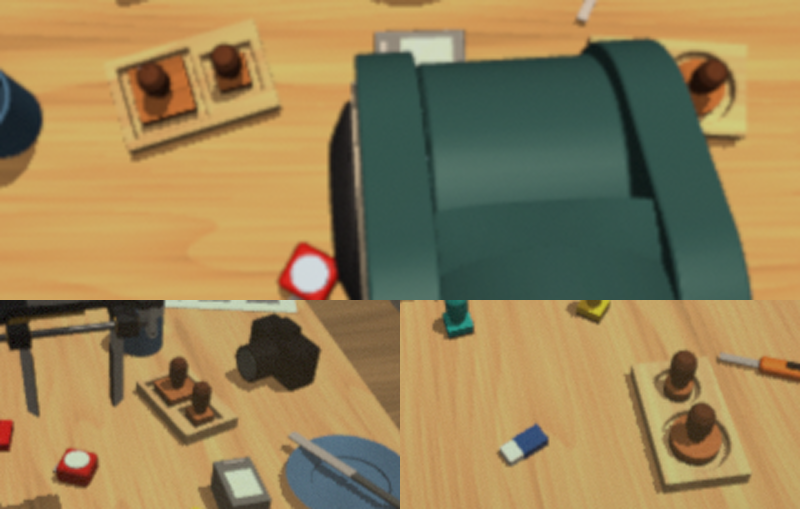

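All four stamps stand in their wells and the case is stacked. One close check of the case before handing in.

Run:
```python
from h import *
im=eyes.get_image("side");cv2.imwrite("pics/g.png",cv2.resize(im[165:225,330:410],(640,480),interpolation=2))
```

```text
(no output)
```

View pics/g.png

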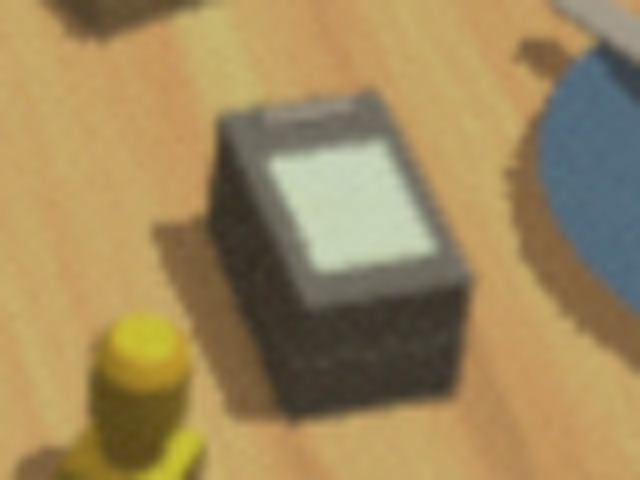

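The cases meet flush with no gap, so I hand in.

```bash
python3 -c "
from plant import arm
print(arm.close_job())"
```

```text
the job is handed in; nothing more can be done
None
```

All four stamps stand upright in their matching wells, the loose ink-pad case sits flush on the fixed one, I did not touch the mug, and the job was handed in at about 34 s; no verdict was returned.

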